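# Lock the pump of the coffee pot for carrying

## Task

The coffee stand is closing: lock the empty pump pot so that it can be carried home. Press its grey pump plunger fully down into the lid and, while it is held down, slide the red catch all the way towards the spout so that it traps the plunger, then let go and leave the plunger locked down. Use a thumb's gentle pressure, as the plastic pump and catch break if they are leaned on or rammed (see the limit given for them), and leave the mug under the spout and everything else on the table where it stands.

Things in the scene. Friction and masses are not known exactly. Their poses are not given: they have to be found in the camera images.
- airpot: Steel pump pot, 136 mm across, fixed on a drip stand (plate x = -85 to 205 mm, 150 mm wide). Origin on the table under its axis; z up, x towards the spout. Its black lid is screwed on by hand, so the lid's flat top (the deck, 116 mm across) lies anywhere from 235 to 241 mm up; only plunger and catch stand above it. Spout to x = 110 mm, handle folded down behind to x = -115 mm, both under the deck.
- plunger (a joint): Travel of the light grey plunger, m: 0 up (top 28 mm above the deck), 0.020 down on a hard stop (top 8 mm above). Its polished top (friction 0.3) spans pot x = -16 to 22 mm, y = -20 to 20 mm; behind it a step for the catch, x = -25 to -16 mm. A spring pushes it up with 4 N at 0, 8 N at 0.020; let go, it springs up unless trapped. It takes at most 20 N from the robot, rubbing included.
- catch (a joint): Travel of the red catch towards the spout, m: 0 back, 0.011 at its forward stop. A frame round the plunger, low but for a thumb bar across its spout side: bar y = -29 to 29 mm, 2 to 22 mm above the deck, inner face at pot x = 24 mm + travel. Starts at 0 to 0.002, drags with 3 N, stays put. Passes 0.003 only with the plunger within 1 mm of fully down; traps it from 0.006 on. Takes at most 20 N.
- mug_c (a point): Centre (half-way up) of a white mug, 76 mm across and 88 mm high with a handle, on the drip stand under the spout; leave alone.
- sugar_c (a point): Centre of a glass sugar jar, 68 mm across, 105 mm high, near the pot's left side (+y); leave alone.
- milk_c (a point): Centre of a white milk bottle, 60 mm across, 130 mm high, near the pot's right side (-y); leave alone.
- basket_c (a point): Centre of a round basket with coins, 210 mm across, 55 mm high; leave alone.
- ashtray_c (a point): Centre of a square steel ashtray, 100 x 100 x 24 mm; leave alone.
- shaker_c (a point): Centre of a glass sugar shaker with a steel cap, 42 mm across, 80 mm high; leave alone.
- saucer_c (a point): Centre of a blue saucer, 144 mm across, 18 mm high; leave alone.
- cup_c (a point): Centre of a paper cup, 72 mm across, 80 mm high; leave alone.

How it is judged:
On the way, in this order (a step that is already met when the one before it is completed fails the run):
1. the plunger is pressed fully down (at least 18.5 of 20 mm) with the catch still back (value of joint plunger above 0.0185 m and value of joint catch below 0.005 m), for 0.1 s.
2. with the plunger down, the catch is slid fully towards the spout (at least 9 of 11 mm) (value of joint plunger above 0.0175 m and value of joint catch above 0.009 m), for 0.2 s.
At the end, for the whole second after the job is handed in: The plunger stays down (at least 17.5 of 20 mm) without being touched, trapped by the catch, which is at least 9 of its 11 mm towards the spout; every bystander is within 30 mm of where it stood (all of step 2).
It fails at once if the plunger is loaded with more than 20 N (contact force between any of the fingers, the arm and plunger above 20 N).
It fails at once if the catch is loaded with more than 20 N (contact force between any of the fingers, the arm and catch above 20 N).
It fails at once if a bystander is moved by more than 30 mm (distance of any of mug_c, sugar_c, milk_c, basket_c, ashtray_c, shaker_c, saucer_c, cup_c from where it was at the start of the episode above 0.03 m).
It also fails if it takes over 64 s, if anything falls off the work surface, if the arm or the gripper's body presses on something with over 40 N, if the wrist force passes 120 N, or if a joint passes its speed limit or range.

## Robot

A 7-joint arm with a two-finger parallel gripper is mounted at the origin on the work surface. World frame = base frame: x ahead of the robot, y to its left, z up, the work surface at z = 0. Lengths are in m, angles in rad, forces in N, time in s.
With the tool pointing down it reaches from about 0.35 to 0.9 m from the base axis. Payload 8.1 kg.
Tool frame: the origin (TCP) lies on the front face of the gripper's body, between the roots of the fingers; the fingertips stand 66 mm ahead of it and the grasp point (between the pads) lies 47 mm ahead of it; z points along the fingers, y is the line along which they close (so a half turn about z gives the same grasp; the last joint's range is limited). The gripper opens to 92 mm and grips with 3 to 60 N. Pads are 19 mm wide; open, the fingers measure 130 mm over their backs; the gripper's body (75 mm by 190 mm) begins 47 mm behind the grasp point.
Start: joints at [1.149, 0.434, 0.025, 1.573, -0.012, 1.134, -0.075], TCP at [0.196, -0.594, 0.292] pointing down, gripper open.
Joint ranges: [-2.62, 2.62], [-0.44, 2.09], [-1.27, 1.32], [0.08, 2.57], [-1.32, 4.46], [0.12, 2], [-2.74, 2.74]. Speed limits (rad/s): [2.22, 2.22, 3.01, 3.01, 3.14, 3.14, 3.14].

## Interface

Orientations are given as a unit quaternion [w, x, y, z].
In Python, from plant import env gives the robot as it stands.
- The arm moves only by the shell command python3 -m creep 'ROWS' [OPENING] [FORCE]. ROWS is JSON, a list that holds one entry, the list of rows, each a list of 6 numbers: the shift along the tool's x, y, z normalised to -1 to 1, where 1 is 0.03 m, then the turn, a rotation vector about the tool's x, y, z normalised to -1 to 1, where 1 is 4 degrees. A call has 1 to 10 rows; each row shifts and turns the commanded pose from where the row before left it, along the tool's axes as they then stand; what a row does not reach is not made up. A row lasts 1/12 s, in which the tool goes at most 41.7 mm and 7.16 degrees, less where a joint would pass 70% of its speed; a pose out of reach is approached as far as the arm can. A call with a number of a shift or a turn outside -1 to 1 is refused whole. A call with a gripper value outside its range is refused whole. OPENING is the closure, from -1 (fully open) to 1 (shut), so that 0 is half open, set as the call begins (- or left out, the last holds). The fingers move at their own pace and stop on an object; FORCE is the grip in N (left out, the last holds). Time passes only in rows, so rows that do not move let the fingers close. It gives the time, the measured TCP pose, the force, the opening and the grip force at its end, in the units of the state.
- env.read_state(): the state, without advancing time (a new reading comes with each control period).
- env.grab_frame(name): name is "scene" or "side" or "wrist"; returns a dict with "pixels" (384x512x3 uint8, red, green, blue), "depth" (384x512 float32, m along the optical axis (not along the pixel's ray), 0 where there is no reading), "vertical_fov" (degrees; the focal length in pixels is half the picture's height over the tangent of half this angle, whatever the lens; pixels are square), "cx", "cy" (the principal point, pixels), "dist" ([k1, k2, p1, p2, k3] as OpenCV has them; the pictures are not rectified), "origin" and "attitude" of the camera in the world; the wrist camera has in their place "mount" (4x4, takes a point from camera to tool coordinates, whose origin is the TCP and whose axes are the flange's). Camera axes: x right, y up, looking along -z (the intrinsics and any distortion apply to the point x, -y, -z); pixel columns grow to the right and rows downward; lengths in m; the calibration is good to about 2 mm. A picture is of the moment at which its call begins: read the wrist's pose just before it.
- env.job_done(): hands the job in; it is judged then, once.
The state is a dict: "time_s": time; "joint_pos": joint angles; "joint_velocities": joint speeds; "joint_torque": joint torques, N m; "eef_pos": TCP position; "ee_rot": TCP orientation; "contact_force": force on the tool from outside, world axes, zero at the start; "moment": the same for the moment, N m; "gripper_width": opening from 0.0 (shut) to 1.0 (fully open); "gripper_force": force on a finger pad.
Only numpy, scipy, OpenCV 4.12 (cv2) and the standard library are available. Lean on these libraries where they do the work, as an engineer would, in place of code of your own. Each camera call takes 0.05 s, during which the arm holds its last target. There are 200 camera calls.

## Working session

There is one attempt and no reset: what is moved stays moved. The work goes in short steps, Python scripts to look and compute and a shell command to move; the robot and the scene stay as the last step left them, time stands still between calls to the robot, and variables do not carry over. Pictures are saved under pics/ and viewed, at most 10 in all, crops included, and the job is handed in when it is done.

```bash
mkdir -p pics; ls; cat > h.py <<'E'
import numpy as np, cv2, json
from scipy.spatial.transform import Rotation as R
from plant import env
def rot(a):
    a=np.array(a,float)
    return a if a.shape==(3,3) else R.from_quat(a.ravel(),scalar_first=True).as_matrix()
def grab(n):
    s=env.read_state(); f=env.grab_frame(n)
    if n=='wrist':
        T=np.eye(4);T[:3,:3]=rot(s['ee_rot']);T[:3,3]=s['eef_pos'];T=T@np.array(f['mount'])
        f['Rm'],f['o']=T[:3,:3],T[:3,3]
    else: f['Rm'],f['o']=rot(f['attitude']),np.array(f['origin'])
    fl=192/np.tan(np.radians(f['vertical_fov'])/2)
    f['K']=np.array([[fl,0,f['cx']],[0,fl,f['cy']],[0,0,1]])
    return f
def rays(f,uv):
    p=cv2.undistortPoints(np.array(uv,float).reshape(-1,1,2),f['K'],np.array(f['dist'],float))[:,0]
    return np.c_[p[:,0],-p[:,1],-np.ones(len(p))]@f['Rm'].T
def onz(f,uv,z):
    d=rays(f,uv); return f['o']+d*((z-f['o'][2])/d[:,2])[:,None]
def bydepth(f,uv):
    uv=np.array(uv).reshape(-1,2); d=f['depth'][uv[:,1].astype(int),uv[:,0].astype(int)]
    return f['o']+rays(f,uv)*d[:,None]
def save(f,n): cv2.imwrite('pics/'+n,cv2.cvtColor(f['pixels'],cv2.COLOR_RGB2BGR))
E
python3 - <<'E'
from h import *
a=[]
for n in('scene','side'):
    f=grab(n); save(f,n+'.png'); a.append(f['pixels']); print(n,f['o'],f['Rm'][:,2],f['dist'])
cv2.imwrite('pics/both.png',cv2.resize(np.vstack(a)[:,:,::-1],(400,600)))
print(env.read_state())
E
```

```text
pics
scene [ 1.06495278 -0.53525719  1.28749338] [ 0.42032246 -0.39580085  0.81649906] [-0.18502713  0.          0.          0.          0.        ]
side [ 0.4424061  -0.75193061  0.87691159] [-0.073591   -0.73192322  0.67740148] [-0.10042926  0.          0.          0.          0.        ]
{'time_s': 0.1, 'joint_pos': array([ 1.14937511,  0.43514757,  0.02496585,  1.5739849 , -0.01158155,
        1.13402639, -0.07511113]), 'joint_velocities': array([ 0.00061288,  0.00106301,  0.00044335, -0.00264625,  0.00094086,
        0.00069716, -0.00029091]), 'joint_torque': array([ 4.46139195e-03, -6.69129896e+01,  9.88751985e-01, -3.15145755e+01,
       -6.05365983e-02,  3.74718010e-02,  2.77576724e-06]), 'eef_pos': array([ 0.19574715, -0.59317074,  0.29153508]), 'ee_rot': array([-6.86933831e-04,  9.87325960e-01,  1.58703952e-01, -1.82615773e-04]), 'contact_force': array([ 0.32638259, -0.3659105 , -0.38974369]), 'moment': array([ 0.00367382, -0.01268163, -0.00471185]), 'gripper_force': 0.0, 'gripper_width': 0.9993903015666522}
```

View pics/scene.png

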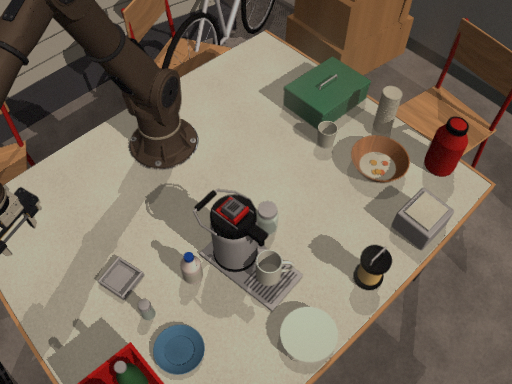

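View pics/side.png

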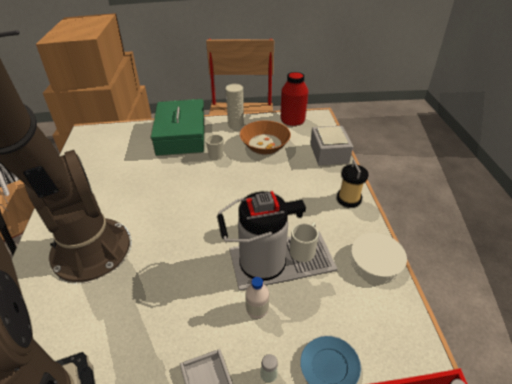

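The pot's lid is at about (235,212) in the scene view and (265,207) in the side view, with the red catch and grey plunger on top. The spout points lower right in the scene view and right in the side view. The milk bottle is in front of the pot and the sugar jar behind it.

```bash
python3 - <<'E'
from h import *
tot=[]
for n,(x0,y0,x1,y1) in {'scene':(205,188,275,250),'side':(225,185,310,225)}.items():
    f=grab(n); im=f['pixels'].astype(int)
    big=cv2.resize(f['pixels'][y0-5:y1+25,x0-5:x1+5],None,fx=5,fy=5,interpolation=cv2.INTER_CUBIC); cv2.imwrite(f'pics/{n}_z.png',big[:,:,::-1])
    V,U=np.mgrid[y0:y1,x0:x1]; uv=np.c_[U.ravel(),V.ravel()]
    c=im[uv[:,1],uv[:,0]]; P=bydepth(f,uv)
    red=(c[:,0]>110)&(c[:,1]<70)&(c[:,2]<70)
    grey=(c.min(1)>75)&(np.ptp(c,axis=1)<30)&(P[:,2]>.25)
    lid=(c.max(1)<50)&(P[:,2]>.22)&(P[:,2]<.25)
    for k,m in(('red',red),('grey',grey),('lid',lid)):
        p=P[m]; print(n,k,m.sum(),np.median(p,0),np.percentile(p[:,2],[5,50,95]),'x',np.percentile(p[:,0],[2,98]),'y',np.percentile(p[:,1],[2,98]))
    l=P[lid]; # circle of the deck
    r=cv2.minEnclosingCircle((l[:,:2]*1000).astype(np.float32)); print(r)
    for k,m in(('red',red),('grey',grey)):
        print(k,cv2.minAreaRect((P[m][:,:2]*1000).astype(np.float32)))
E
```

```text
scene red 137 [ 0.5563094  -0.11455213  0.25420009] [0.24366412 0.25420009 0.26434591] x [0.49106547 0.56321242] y [-0.14277957 -0.08200861]
scene grey 96 [ 0.54284762 -0.11129025  0.26718179] [0.26425281 0.26718179 1.28749338] x [0.51247271 1.06495278] y [-0.53525719 -0.09113267]
scene lid 1094 [ 0.56280322 -0.11702724  0.23765373] [0.22352471 0.23765373 0.24283138] x [0.47807061 0.63391527] y [-0.17261948 -0.05987016]
((556.2814331054688, -114.0260009765625), 84.72180938720703)
red ((789.6231689453125, -293.8945617675781), (84.48590087890625, 727.400390625), 55.38625717163086)
grey ((780.9351806640625, -322.79840087890625), (47.26123809814453, 707.80322265625), 49.381683349609375)
side red 162 [ 0.51708642 -0.12103885  0.24337609] [0.23718346 0.24337609 0.25961986] x [0.48949904 0.56451918] y [-0.14351658 -0.07840259]
side grey 71 [ 0.53044728 -0.11952982  0.26456169] [0.26273086 0.26456169 0.26634727] x [0.51326704 0.54747796] y [-0.13078244 -0.09454819]
side lid 780 [ 0.54625356 -0.13414594  0.23540692] [0.22316056 0.23540692 0.23806488] x [0.47021793 0.62900384] y [-0.16844712 -0.07027173]
((550.0352172851562, -114.67963409423828), 84.31895446777344)
red ((528.70751953125, -106.900146484375), (77.01580047607422, 68.83700561523438), 7.622950553894043)
grey ((530.7214965820312, -112.87428283691406), (34.51780700683594, 38.01534652709961), 5.425887107849121)
```

```bash
python3 -c "
import cv2,numpy as np
a=cv2.imread('pics/scene_z.png');b=cv2.imread('pics/side_z.png')
h=max(a.shape[0],b.shape[0]);p=lambda i:cv2.copyMakeBorder(i,0,h-i.shape[0],0,0,0)
o=np.hstack([p(a),p(b)]);print(a.shape,o.shape);cv2.imwrite('pics/z.png',cv2.resize(o,(800,int(o.shape[0]*800/o.shape[1]))))"
```

```text
(460, 400, 3) (460, 875, 3)
```

View pics/z.png

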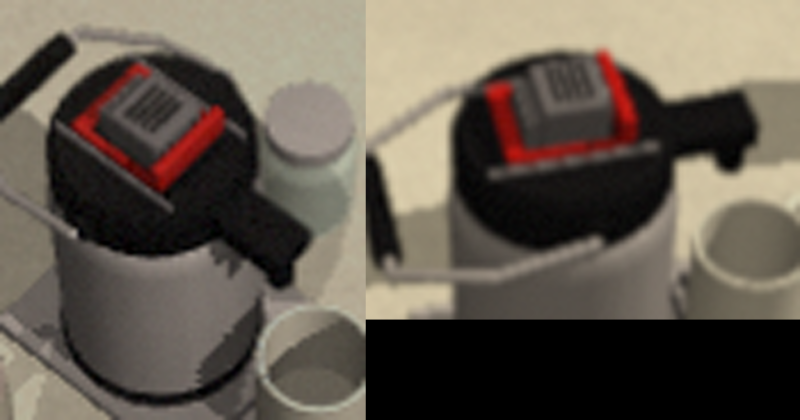

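```bash
python3 -m creep '[[[0,0,-1,0,0,0],[0,0,-1,0,0,0],[0,0,-1,0,0,0],[0,0,-1,0,0,0],[0,0,-1,0,0,0],[0,0,-0.3,0,0,0]]]' 1 20
python3 -m creep '[[[0.86,-0.65,0,0,0,0],[0.86,-0.65,0,0,0,0],[0.86,-0.65,0,0,0,0],[0.86,-0.65,0,0,0,0],[0.86,-0.65,0,0,0,0],[0.86,-0.65,0,0,0,0],[0.86,-0.65,0,0,0,0],[0.86,-0.65,0,0,0,0],[0.86,-0.65,0,0,0,0]]]'
python3 -m creep '[[[0.86,-0.65,0,0,0,0],[0.86,-0.65,0,0,0,0],[0.86,-0.65,0,0,0,0],[0.86,-0.65,0,0,0,0],[0.86,-0.65,0,0,0,0],[0.86,-0.65,0,0,0,0],[0.86,-0.65,0,0,0,0]]]'
python3 -m creep '[[[0,0,0,0,0,-1],[0,0,0,0,0,-1],[0,0,0,0,0,-1],[0,0,0,0,0,-1],[0,0,0,0,0,-1],[0,0,0,0,0,-1],[0,0,0,0,0,-1],[0,0,0,0,0,-1],[0,0,0,0,0,-1],[0,0,0,0,0,-1]]]'
python3 -m creep '[[[0,0,0,0,0,-1],[0,0,0,0,0,-1],[0,0,0,0,0,-1],[0,0,0,0,0,-1],[0,0,0,0,0,-1],[0,0,0,0,0,-1],[0,0,0,0,0,-1],[0,0,0,0,0,-1],[0,0,0,0,0,-1],[0,0,0,0,0,-0.5]]]'
python3 - <<'E'
from h import *
f=grab('wrist'); save(f,'w1.png'); print(f['o'],f['Rm'][:,2],np.array(f['mount']))
np.set_printoptions(suppress=True,precision=4);s=env.read_state();print(s['eef_pos'],rot(s['ee_rot']),s['joint_pos'],s['contact_force'])
E
```

```text
time_s: 0.7
eef_pos: [0.1961, -0.5942, 0.4562]
ee_rot: [0.003, 0.987, 0.159, 0.001]
contact_force: [-0.2, -0.0, 0.8]
gripper_width: 0.614
gripper_force: 0.0
time_s: 1.45
eef_pos: [0.3618, -0.3525, 0.4509]
ee_rot: [-0.0, 0.987, 0.159, -0.0]
contact_force: [0.4, 0.5, -0.0]
gripper_width: 0.011
gripper_force: 0.0
time_s: 2.03
eef_pos: [0.4906, -0.1665, 0.4509]
ee_rot: [-0.0, 0.987, 0.159, -0.0]
contact_force: [1.3, -0.6, 0.9]
gripper_width: 0.008
gripper_force: 0.0
time_s: 2.87
eef_pos: [0.4899, -0.1679, 0.4507]
ee_rot: [-0.0, 0.873, 0.488, -0.0]
contact_force: [0.2, 0.4, -1.1]
gripper_width: 0.005
gripper_force: 0.0
time_s: 3.7
eef_pos: [0.4899, -0.1679, 0.4507]
ee_rot: [-0.0, 0.666, 0.746, -0.0]
contact_force: [-0.2, -0.2, 0.1]
gripper_width: 0.004
gripper_force: 0.0
[ 0.48134234 -0.09169136  0.54309921] [-0.0308925   0.28026578  0.95942522] [[-7.41474421e-04  9.59347702e-01  2.82225860e-01  7.67127062e-02]
 [ 9.99999724e-01  6.99234543e-04  2.50385151e-04  1.19339924e-05]
 [ 4.28643492e-05  2.82225968e-01 -9.59347956e-01 -9.23958487e-02]
 [ 0.00000000e+00  0.00000000e+00  0.00000000e+00  1.00000000e+00]]
[ 0.4899 -0.1679  0.4507] [[-0.1137  0.9935 -0.0008]
 [ 0.9935  0.1137  0.0002]
 [ 0.0003 -0.0007 -1.    ]] [ 0.6015  0.2054 -0.462   1.5298  0.0919  1.4288  0.2489] [-0.9051  0.2843 -0.4343]
```

View pics/w1.png

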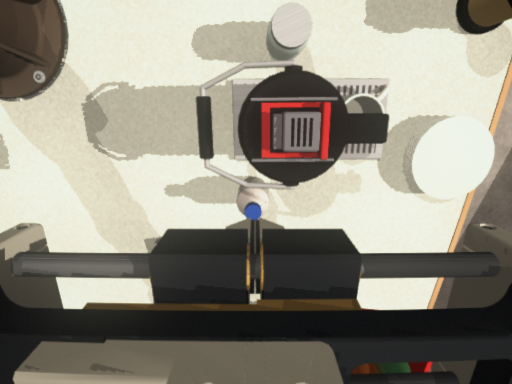

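The wrist view shows the lid from above at (294,127). The plunger is at (302,130), the catch's thumb bar at x≈326 and the spout to the right. Next I'll measure these and zoom in on the fingertips at (255,265).

```bash
python3 - <<'E'
from h import *
np.set_printoptions(suppress=True,precision=4)
f=grab('wrist'); im=f['pixels'].astype(int)
a=cv2.resize(f['pixels'][205:310,140:370],(800,365),interpolation=cv2.INTER_CUBIC)
b=cv2.resize(f['pixels'][85:175,235:395],(400,225),interpolation=cv2.INTER_CUBIC)
cv2.imwrite('pics/w1z.png',np.vstack([a,np.pad(b,((0,0),(0,400),(0,0)))])[:,:,::-1])
V,U=np.mgrid[60:190,230:400]; uv=np.c_[U.ravel(),V.ravel()]; c=im[uv[:,1],uv[:,0]]; P=bydepth(f,uv); 
red=(c[:,0]>110)&(c[:,1]<70)&(c[:,2]<70)
ang=np.radians(6.5); ex=np.array([np.cos(ang),np.sin(ang)]); 
r=uv[red]; print('red rect px',cv2.minAreaRect(r.astype(np.float32)))
bar=red&(P[:,2]>.25); print('bar z',np.percentile(P[bar][:,2],[5,50,95]),bar.sum())
print('bar rect mm',cv2.minAreaRect((P[bar][:,:2]*1000).astype(np.float32)))
print('all red mm',cv2.minAreaRect((P[red][:,:2]*1000).astype(np.float32)))
top=(P[:,2]>.258)&(P[:,2]<.27)&~red&(np.ptp(c,axis=1)<30)
print('plunger top z',np.median(P[top][:,2]),top.sum(),cv2.minAreaRect((P[top][:,:2]*1000).astype(np.float32)))
lid=(c.max(1)<60)&(P[:,2]>.225)&(P[:,2]<.25)
d=P[lid]; print('deck z',np.median(d[:,2])); 
# finger area depth in tool coords
M=np.array(f['mount'])
V,U=np.mgrid[205:300:4,140:370:10]
s=env.read_state();Rt=rot(s['ee_rot'])
q=(bydepth(f,np.c_[U.ravel(),V.ravel()])-s['eef_pos'])@Rt
q=q.reshape(V.shape+(3,))
for i in range(0,24,2): print(V[i,0],' '.join('%d,%d,%d'%tuple(1000*x) if x[2]<.3 else '.' for x in q[i]))
E
```

```text
red rect px ((295.5, 130.0), (56.0, 69.0), 90.0)
bar z [0.2588 0.2603 0.2616] 435
bar rect mm ((523.5609741210938, -112.12324523925781), (75.02032470703125, 56.45603942871094), 11.200502395629883)
all red mm ((524.4816284179688, -110.04789733886719), (80.89102935791016, 59.04239273071289), 7.480697154998779)
plunger top z 0.2662310413324148 1839 ((525.3198852539062, -109.94483947753906), (46.50593566894531, 39.58181381225586), 7.453787803649902)
deck z 0.23811279820624393
205 . . . . . . . . . . . . . . . . . . . . . . .
213 . . . . . . . . . . . . . . . . . . . . . . .
221 . . . . . . . . . . 11,-8,60 10,-2,61 11,3,60 . . . . . . . . . .
229 . . . 36,-29,-5 36,-26,-4 36,-22,-5 36,-18,-5 35,-15,-4 36,-12,-5 36,-8,-5 36,-5,-5 11,-2,49 11,2,49 36,5,-4 36,8,-4 36,12,-4 36,15,-6 36,19,-5 36,22,-4 36,25,-6 36,29,-5 . .
237 . . . 36,-27,-12 36,-24,-11 36,-20,-12 36,-17,-12 36,-14,-10 36,-11,-11 36,-8,-10 36,-4,-11 9,-2,42 11,2,39 36,4,-10 36,8,-11 36,11,-10 36,14,-11 36,17,-11 37,20,-12 36,24,-12 36,27,-12 . .
245 . . 36,-29,-17 36,-25,-17 36,-22,-17 36,-19,-17 36,-16,-17 36,-13,-16 36,-10
[... 812 characters left out ...]
1,-23 32,24,-24 32,27,-24 32,30,-23
277 24,-36,-16 29,-30,-24 29,-27,-24 30,-24,-24 29,-21,-23 29,-18,-24 29,-16,-23 29,-13,-23 30,-10,-24 29,-7,-23 29,-4,-23 25,-1,-17 28,1,-21 30,4,-24 29,7,-23 28,10,-22 29,13,-23 29,15,-23 29,18,-23 29,21,-23 29,24,-23 30,27,-24 25,33,-17
285 . . 26,-28,-22 26,-25,-22 26,-22,-23 27,-19,-23 26,-16,-22 27,-13,-23 27,-10,-24 27,-7,-24 26,-4,-23 -4,-2,19 25,1,-21 26,4,-23 26,7,-23 27,10,-24 26,13,-22 26,16,-23 27,18,-24 26,21,-23 27,24,-23 27,27,-24 .
293 . . 24,-27,-24 24,-25,-24 24,-22,-24 24,-19,-24 24,-16,-23 24,-13,-23 24,-10,-23 24,-7,-23 24,-4,-23 -8,-2,19 -5,2,15 23,4,-22 24,7,-23 24,10,-23 24,13,-24 25,15,-24 23,19,-23 24,22,-24 24,25,-23 23,28,-23 .
```

View pics/w1z.png

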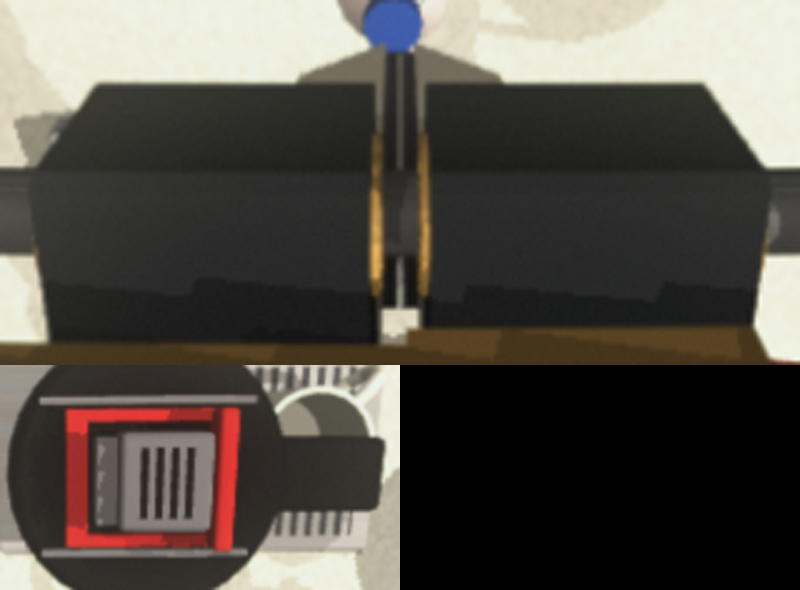

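The shut fingers taper in tool y but have flat sides, 19 mm apart, in tool x. I'll turn the tool so its x points to the spout. The flat side can then push the bar while the tips press the plunger.

```bash
python3 -m creep '[[[0.87,0.77,0,0,0,0],[0.87,0.77,0,0,0,0],[0,0,0,0,0,1],[0,0,0,0,0,1],[0,0,0,0,0,1],[0,0,0,0,0,1],[0,0,0,0,0,1],[0,0,0,0,0,1],[0,0,0,0,0,1],[0,0,0,0,0,1]]]'
python3 -m creep '[[[0,0,0,0,0,1],[0,0,0,0,0,1],[0,0,0,0,0,1],[0,0,0,0,0,1],[0,0,0,0,0,1],[0,0,0,0,0,1],[0,0,0,0,0,1],[0,0,0,0,0,1],[0,0,0,0,0,1],[0,0,0,0,0,1]]]'
python3 -m creep '[[[0,0,0,0,0,1],[0,0,0,0,0,1],[0,0,0,0,0,1],[0,0,0,0,0,1],[0,0,0,0,0,0.3],[0,0,0,0,0,0],[0,0,0.8,0,0,0],[0,0,0.8,0,0,0],[0,0,0.8,0,0,0],[0,0,0,0,0,0]]]'
python3 - <<'E'
from h import *
np.set_printoptions(suppress=True,precision=4)
f=grab('wrist'); save(f,'w2.png'); s=env.read_state();print(s['eef_pos'],rot(s['ee_rot']),s['joint_pos'],s['contact_force'])
im=f['pixels'].astype(int);V,U=np.mgrid[0:384,0:512]; uv=np.c_[U.ravel(),V.ravel()]; c=im[uv[:,1],uv[:,0]]; P=bydepth(f,uv)
near=np.hypot(P[:,0]-.527,P[:,1]+.111)<.05
red=near&(c[:,0]>110)&(c[:,1]<70)&(c[:,2]<70)
ex=np.array([np.cos(.13),np.sin(.13)]); ey=np.array([-ex[1],ex[0]])
for n,m in(('bar top',red&(P[:,2]>.2575)),('red low',red&(P[:,2]<.25))):
  if m.sum()>20:
    p=P[m];w=p[:,:2]-[.527,-.111];print(n,m.sum(),'z',np.median(p[:,2]),'x',np.percentile(w@ex,[1,99]),'y',np.percentile(w@ey,[1,99]),cv2.minAreaRect((p[:,:2]*1000).astype(np.float32)))
E
```

```text
time_s: 4.63
eef_pos: [0.5303, -0.111, 0.4509]
ee_rot: [-0.0, 0.848, 0.53, -0.0]
contact_force: [0.1, 0.0, -0.1]
gripper_width: 0.004
gripper_force: 0.0
time_s: 5.47
eef_pos: [0.5303, -0.111, 0.4509]
ee_rot: [-0.0, 0.978, 0.208, -0.0]
contact_force: [-0.1, -1.1, 0.4]
gripper_width: 0.007
gripper_force: 0.0
time_s: 6.3
eef_pos: [0.5285, -0.1109, 0.3748]
ee_rot: [-0.001, 0.998, 0.062, -0.003]
contact_force: [-0.9, -1.1, -0.6]
gripper_width: 0.004
gripper_force: 0.0
[ 0.5293 -0.111   0.3774] [[ 0.9923  0.1241 -0.0045]
 [ 0.1241 -0.9923  0.0006]
 [-0.0044 -0.0011 -1.    ]] [ 0.3236  0.2587 -0.2753  1.6254  0.0725  1.2721 -1.4109] [-0.5743  0.0718  0.0348]
bar top 675 z 0.26029866559331005 x [0.0251 0.0323] y [-0.027   0.0285] ((555.2870483398438, -106.0789566040039), (7.698144912719727, 56.922306060791016), 6.9943952560424805)
red low 749 z 0.24459439697726798 x [-0.0246  0.0325] y [-0.0277  0.0303] ((530.3027954101562, -109.82943725585938), (58.289817810058594, 61.21429443359375), 6.8302321434021)
```

View pics/w2.png

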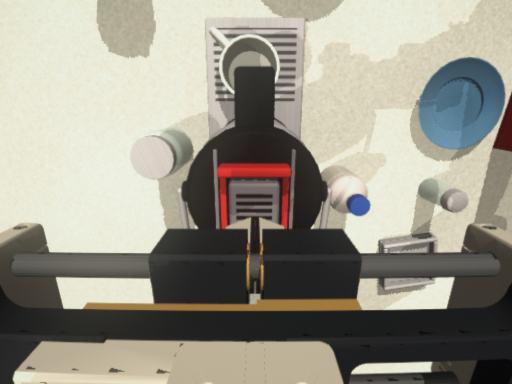

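Looking down with the spout upward in the image: the fingers (255,230) are centred over the plunger, and the bar is ahead at row 170. The bar's inner face measures about 25 mm ahead of the axis, against 24–26 expected. Descending.

```bash
python3 -m creep '[[[0,0,0.6,0,0,0],[0,0,0.6,0,0,0],[0,0,0,0,0,0],[0,0,0,0,0,0],[0,0,0,0,0,0]]]'
python3 -m creep '[[[0,0,0.1,0,0,0],[0,0,0.1,0,0,0],[0,0,0.1,0,0,0],[0,0,0,0,0,0],[0,0,0,0,0,0],[0,0,0,0,0,0]]]'
```

```text
time_s: 6.77
eef_pos: [0.5311, -0.111, 0.3451]
ee_rot: [0.0, 0.998, 0.062, 0.001]
contact_force: [-0.5, 0.1, 0.5]
gripper_width: 0.007
gripper_force: 0.0
time_s: 7.27
eef_pos: [0.5304, -0.1109, 0.3343]
ee_rot: [0.0, 0.998, 0.062, -0.0]
contact_force: [0.1, -0.1, -0.2]
gripper_width: 0.006
gripper_force: 0.0
```

```bash
python3 -m creep '[[[0,0,0.05,0,0,0],[0,0,0.05,0,0,0],[0,0,0.05,0,0,0],[0,0,0.05,0,0,0],[0,0,0,0,0,0],[0,0,0,0,0,0],[0,0,0,0,0,0]]]'
python3 -m creep '[[[0,0,0.05,0,0,0],[0,0,0.05,0,0,0],[0,0,0.05,0,0,0],[0,0,0.05,0,0,0],[0,0,0,0,0,0],[0,0,0,0,0,0],[0,0,0,0,0,0]]]'
```

```text
time_s: 7.85
eef_pos: [0.5305, -0.111, 0.3284]
ee_rot: [0.0, 0.998, 0.062, 0.0]
contact_force: [0.1, -0.4, 3.9]
gripper_width: 0.007
gripper_force: 2.0
time_s: 8.43
eef_pos: [0.5305, -0.111, 0.3223]
ee_rot: [0.0, 0.998, 0.062, 0.0]
contact_force: [0.1, 0.2, 4.2]
gripper_width: 0.005
gripper_force: 2.6
```

```bash
python3 -m creep '[[[0,0,0.05,0,0,0],[0,0,0.05,0,0,0],[0,0,0.05,0,0,0],[0,0,0.05,0,0,0],[0,0,0,0,0,0],[0,0,0,0,0,0],[0,0,0,0,0,0]]]'
python3 -m creep '[[[0,0,0.03,0,0,0],[0,0,0.03,0,0,0],[0,0,0,0,0,0],[0,0,0,0,0,0],[0,0,0,0,0,0]]]'
```

```text
time_s: 9.02
eef_pos: [0.5305, -0.1109, 0.3165]
ee_rot: [0.0, 0.998, 0.062, 0.0]
contact_force: [-1.5, -0.2, 6.4]
gripper_width: 0.006
gripper_force: 3.2
time_s: 9.43
eef_pos: [0.5305, -0.1109, 0.3147]
ee_rot: [0.0, 0.998, 0.062, 0.0]
contact_force: [-1.2, 0.6, 6.8]
gripper_width: 0.005
gripper_force: 3.4
```

```bash
python3 -m creep '[[[0,0,0.03,0,0,0],[0,0,0,0,0,0],[0,0,0,0,0,0]]]' | grep -E 'eef|contact'
python3 -m creep '[[[0,0,0.02,0,0,0],[0,0,0,0,0,0],[0,0,0,0,0,0]]]' | grep -E 'eef|contact'
python3 -m creep '[[[0,0,0.02,0,0,0],[0,0,0,0,0,0],[0,0,0,0,0,0]]]' | grep -E 'eef|contact'
```

```text
eef_pos: [0.5305, -0.111, 0.3138]
contact_force: [-0.4, -0.4, 7.4]
eef_pos: [0.5305, -0.1109, 0.3132]
contact_force: [-1.6, 0.3, 7.0]
eef_pos: [0.5305, -0.111, 0.3127]
contact_force: [-0.1, -0.0, 7.2]
```

```bash
python3 -m creep '[[[0,0,0.02,0,0,0],[0,0,0,0,0,0],[0,0,0,0,0,0]]]' | grep -E 'eef|contact'
python3 -m creep '[[[0,0,0.02,0,0,0],[0,0,0,0,0,0],[0,0,0,0,0,0]]]' | grep -E 'eef|contact'
```

```text
eef_pos: [0.5305, -0.1109, 0.3123]
contact_force: [-2.2, -0.1, 8.8]
eef_pos: [0.5305, -0.1109, 0.3123]
contact_force: [-3.8, 0.2, 13.9]
```

The plunger is on its stop at 14 N. I'll ease off a little and slide towards the spout.

```bash
python3 -m creep '[[[0,0,-0.008,0,0,0],[0,0,0,0,0,0],[0,0,0,0,0,0]]]' | grep -E 'eef|contact'
python3 -m creep '[[[0.05,0,0,0,0,0],[0.05,0,0,0,0,0],[0,0,0,0,0,0],[0,0,0,0,0,0]]]' | grep -E 'eef|contact'
python3 -m creep '[[[0.05,0,0,0,0,0],[0.05,0,0,0,0,0],[0.05,0,0,0,0,0],[0,0,0,0,0,0],[0,0,0,0,0,0]]]' | grep -E 'eef|contact'
```

```text
eef_pos: [0.5305, -0.1109, 0.3123]
contact_force: [-2.5, -0.0, 12.1]
eef_pos: [0.5325, -0.1109, 0.3123]
contact_force: [-7.6, -0.4, 16.1]
eef_pos: [0.5371, -0.1106, 0.3123]
contact_force: [-7.7, -1.3, 15.8]
```

```bash
python3 -m creep '[[[0,0,-0.01,0,0,0],[0,0,0,0,0,0],[0,0,0,0,0,0]]]' | grep -E 'eef|contact'
python3 -m creep '[[[0,0,-0.01,0,0,0],[0,0,0,0,0,0],[0,0,0,0,0,0]]]' | grep -E 'eef|contact'
```

```text
eef_pos: [0.537, -0.1106, 0.3123]
contact_force: [-6.4, -1.2, 13.0]
eef_pos: [0.537, -0.1106, 0.3123]
contact_force: [-5.7, -1.3, 11.1]
```

```bash
python3 -m creep '[[[0.04,0,0,0,0,0],[0.04,0,0,0,0,0],[0,0,0,0,0,0],[0,0,0,0,0,0]]]' | grep -E 'eef|contact'
python3 -m creep '[[[0.03,0,0,0,0,0],[0.03,0,0,0,0,0],[0,0,0,0,0,0],[0,0,0,0,0,0]]]' | grep -E 'eef|contact'
```

```text
eef_pos: [0.5396, -0.1102, 0.3123]
contact_force: [-4.8, -0.3, 10.4]
eef_pos: [0.5408, -0.1101, 0.3123]
contact_force: [-6.7, -1.2, 12.7]
```

```bash
python3 -m creep '[[[0.03,0,0,0,0,0],[0.03,0,0,0,0,0],[0,0,0,0,0,0],[0,0,0,0,0,0]]]' | grep -E 'eef|contact'
python3 -m creep '[[[0.03,0,-0.007,0,0,0],[0.03,0,0,0,0,0],[0,0,0,0,0,0],[0,0,0,0,0,0]]]' | grep -E 'eef|contact'
```

```text
eef_pos: [0.5422, -0.1099, 0.3123]
contact_force: [-9.0, -0.4, 13.5]
eef_pos: [0.544, -0.1097, 0.3123]
contact_force: [-9.4, -0.9, 11.7]
```

```bash
python3 -m creep '[[[0.03,0,0,0,0,0],[0.03,0,0,0,0,0],[0,0,0,0,0,0],[0,0,0,0,0,0]]]' | grep -E 'eef|contact'
python3 -m creep '[[[0.03,0,0,0,0,0],[0.03,0,0,0,0,0],[0,0,0,0,0,0],[0,0,0,0,0,0]]]' | grep -E 'eef|contact'
python3 -m creep '[[[0.03,0,0,0,0,0],[0.03,0,0,0,0,0],[0,0,0,0,0,0],[0,0,0,0,0,0]]]' | grep -E 'eef|contact'
```

```text
eef_pos: [0.5458, -0.1094, 0.3122]
contact_force: [-8.6, -0.5, 10.3]
eef_pos: [0.5477, -0.1092, 0.3123]
contact_force: [-8.0, -1.8, 10.7]
eef_pos: [0.5496, -0.109, 0.3122]
contact_force: [-6.7, -1.4, 11.0]
```

```bash
python3 -m creep '[[[0.03,0,0,0,0,0],[0,0,0,0,0,0],[0,0,0,0,0,0]]]' | grep -E 'eef|contact'
python3 -m creep '[[[0.03,0,0,0,0,0],[0,0,0,0,0,0],[0,0,0,0,0,0]]]' | grep -E 'eef|contact'
python3 -m creep '[[[0.02,0,0,0,0,0],[0,0,0,0,0,0],[0,0,0,0,0,0]]]' | grep -E 'eef|contact'
```

```text
eef_pos: [0.5505, -0.1088, 0.3122]
contact_force: [-7.3, -1.0, 10.2]
eef_pos: [0.5513, -0.1088, 0.3122]
contact_force: [-8.1, -1.4, 10.5]
eef_pos: [0.5514, -0.1088, 0.3122]
contact_force: [-9.5, -1.3, 12.7]
```

```bash
python3 -m creep '[[[0.015,0,-0.006,0,0,0],[0,0,0,0,0,0],[0,0,0,0,0,0]]]' | grep -E 'eef|contact'
python3 -m creep '[[[0,0,-0.02,0,0,0],[-0.03,0,-0.02,0,0,0],[-0.05,0,-0.03,0,0,0],[-0.05,0,-0.1,0,0,0],[0,0,-0.3,0,0,0],[0,0,-0.5,0,0,0],[0,0,-1,0,0,0],[0,0,-1,0,0,0],[0,0,0,0,0,0]]]' | grep -E 'time|eef|contact'
python3 - <<'E'
from h import *
np.set_printoptions(suppress=True,precision=4)
f=grab('wrist'); save(f,'w3.png'); im=f['pixels'].astype(int);V,U=np.mgrid[0:384,0:512]; uv=np.c_[U.ravel(),V.ravel()]; c=im[uv[:,1],uv[:,0]]; P=bydepth(f,uv)
near=np.hypot(P[:,0]-.527,P[:,1]+.111)<.06
red=near&(c[:,0]>110)&(c[:,1]<70)&(c[:,2]<70)&(P[:,2]>.2575)
ex=np.array([np.cos(.125),np.sin(.125)]); w=(P[:,:2]-[.527,-.111])@ex
print('bar x',np.percentile(w[red],[1,99]),'z',np.median(P[red][:,2]))
g=near&(c.min(1)>70)&(np.ptp(c,axis=1)<30)&(w<.022)&(w>-.016); print('plunger z',np.percentile(P[g][:,2],[20,50,90]),g.sum())
E
```

```text
eef_pos: [0.5514, -0.1088, 0.3122]
contact_force: [-12.0, -0.9, 12.2]
time_s: 16.27
eef_pos: [0.5517, -0.1083, 0.4078]
contact_force: [0.2, 0.1, 0.4]
bar x [0.0355 0.043 ] z 0.2602084051198238
plunger z [0.2441 0.2476 0.423 ] 1117
```

View pics/w3.png

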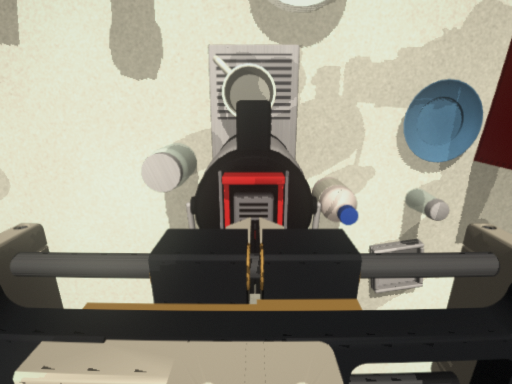

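The bar (row 178) has moved forward by about 10.5 mm. The plunger top (255,207) is down at z ≈ 0.247, and the mug, jar and bottle haven't moved.

```bash
python3 -c "
from plant import env
print(env.job_done())"
```

```text
the job is handed in; nothing more can be done
None
```

The plunger is locked down, with the red catch about 10.5 mm forward at its stop. The force readings I took stayed under 20 N, nothing around the pot appears to have moved, and the job is handed in (about 16 s of the 64 s used).

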